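# Open a tight jam jar in the pantry's jar brace

## Task

Stand the square jam jar fully down in the square pocket of the steel jar brace with its lid still tight, so that the jar cannot turn. Then twist the lid anticlockwise (seen from above), stop turning once its threads let go, and lift it straight up, just clear of the jar, leaving the jar standing in the brace. Finish still holding the lid level in the gripper, a little above the open mouth; do not put it down or let go, and leave the round jar, the tin and the carton alone.

Things in the scene. Friction and masses are not known exactly. Their poses are not given: they have to be found in the camera images.
- jar: Square jam jar, dark red glass, paper label band, loose, 0.29 to 0.47 kg: body 56 x 56 mm, 78 mm tall to a flat shoulder, then a round neck 41 mm across up to its rim at 103.5 mm. Origin: centre of the underside; z up, x and y square to the flat sides. It stands on the table; fits the brace in any of four quarter turns and can turn about 6 degrees there before it bears on the walls.
- lid: White round ribbed twist-off lid of the square jar, 58 mm across, 24 mm tall, 0.05 kg. Origin: centre of its open lower edge, on the jar's axis, 85 mm above the jar's underside while screwed on (7 mm above the shoulder); z up. The jar may be carried by it. Starts with its yaw 0 to 12 degrees anticlockwise past the jar's yaw. Two lugs inside hook under level ledges on the neck.
- lid_top (a point): Centre of the lid's flat top, 24 mm above the lid's origin (109 mm above the jar's underside while on). A sprung liner under the top presses 22 N on the jar's rim, so turning takes up to about 0.6 N m: grip firmly, 60 N or more. The lid does not rise while turning; once free and not held down it springs up 3 mm.
- lid_mark (a point): Point on the lid's outer wall (not visible), 29 mm from its axis along the lid's x axis, 12 mm above its lower edge. The lid is fully tight with it along the jar's x axis; clockwise from there is a stop; anticlockwise the lugs let go 44 to 49 degrees on, and the lid lifts straight off anywhere from 50 to 140 degrees.
- brace: Jar brace bolted to the table: dark steel base plate 120 x 120 x 6 mm with an upright square collar, pocket 61 x 61 mm inside, open above, rim 41 mm above the table, its lips flared outwards for lead-in (71 mm between them at the top). Origin: centre of the underside; z up, x and y square to the pocket's walls.
- brace_seat (a point): Centre of the pocket's floor, 6 mm above the table, where the jar's underside must stand; axes as the brace.
- round_jar: Bystander: round jam jar of the same glass and lid, 68 mm across, 105 mm tall, loose. Origin: centre of the underside.
- tin: Bystander: small food tin, 73 mm across, 58 mm tall, loose. Origin: centre of the underside.
- carton: Bystander: closed cardboard carton 100 x 150 x 60 mm (its x, y, z), loose. Origin: centre of the underside.
Not all that is in view belongs to the job. There is more than one size of the brace; the job needs the largest. Several things have the shape of the lid; the one meant has the colours described above.

How it is judged (in metres and radians):
On the way, in this order (a step that is already met when the one before it is completed fails the run):
1. the square jar stands fully down in the brace with its lid still tight (horizontal distance between jar and brace_seat below 0.008 m and z of jar in the frame of brace_seat below 0.005 m and angle between jar's own z axis and vertical below 0.08 rad and z of lid in the frame of jar below 0.0885 m and y of lid_mark in the frame of jar below 0.0135 m and x of lid_mark in the frame of jar above 0 m), for 0.1 s.
2. the lid has been turned about 40 degrees or more on the jar while the jar stands in the brace (horizontal distance between jar and brace_seat below 0.008 m and z of jar in the frame of brace_seat below 0.005 m and angle between jar's own z axis and vertical below 0.08 rad and y of lid_mark in the frame of jar above 0.0185 m and z of lid in the frame of jar below 0.1 m), for 0.05 s.
At the end, for the whole second after the job is handed in: Jar in the brace: within 8 mm of centre, 5 mm of the floor, 4.6 degrees of upright. Fingers hold the lid still and level (14 degrees), lower edge 107 to 165 mm above the jar's underside, axes within 30 mm, lid not touching jar. Bystanders within 30 mm of their starts (horizontal distance between jar and brace_seat below 0.008 m and z of jar in the frame of brace_seat below 0.005 m and angle between jar's own z axis and vertical below 0.08 rad and z of lid in the frame of jar between 0.107 and 0.165 m and horizontal distance between lid and jar below 0.03 m and angle between lid's own z axis and vertical below 0.25 rad and contact force between the fingers and lid above 2 N and contact force between lid and jar below 0.05 N and linear speed of each of lid, jar below 0.03 m/s and distance of each of round_jar, tin, carton from where it was at the start of the episode below 0.03 m); the arm keeps its last pose, push and grip.
It fails at once if the lid is turned far past the point where it comes free (more than about 130 degrees from tight) (x of lid_mark in the frame of jar below -0.0187 m).
It fails at once if the jar is tipped over (angle between jar's own z axis and vertical above 0.7 rad).
It fails at once if a bystander is pushed more than 30 mm (distance of any of round_jar, tin, carton from where it was at the start of the episode above 0.03 m).
It also fails if it takes over 40 s, if anything falls off the work surface, if the arm or the gripper's body presses on something with over 40 N, if the wrist force passes 120 N, or if a joint passes its speed limit or range.

## Robot

A 6-joint arm with a two-finger parallel gripper is mounted at the origin on the work surface. World frame = base frame: x ahead of the robot, y to its left, z up, the work surface at z = 0. Lengths are in mm, angles in rad, forces in N, time in s.
With the tool pointing down it reaches from about 350 to 775 mm from the base axis. Payload 7.3 kg.
Tool frame: the origin (TCP) lies at the very end of the fingers, on their centre line; the grasp point (between the pads) lies 19 mm behind it; z points along the fingers, y is the line along which they close (so a half turn about z gives the same grasp; the last joint's range is limited). The gripper opens to 92 mm and grips with 3 to 60 N. Pads are 19 mm wide; open, the fingers measure 130 mm over their backs; the gripper's body (75 mm by 190 mm) begins 47 mm behind the grasp point.
Start: joints at [-1.46, 0.342, 1.524, -0, 1.275, -0.146], TCP at [133.365, -507.798, 226.741] pointing down, gripper open.
Joint ranges: [-2.53, 2.53], [-0.77, 2.02], [0.04, 2.7], [-1, 4.14], [0.28, 2.66], [-3.11, 3.11]. Speed limits (rad/s): [2.57, 2.57, 3.14, 3.14, 3.14, 3.14].

## Interface

Orientations are given as [roll, pitch, yaw] about the fixed x, y, z axes, in that order (R = Rz(yaw) Ry(pitch) Rx(roll)).
In Python, from plant import bot gives the robot as it stands.
- The arm moves only by the tool jog_arm, never from a script. Its argument "targets" is a list of rows, each an object with "xyz": the shift along the tool's x, y, z as a fraction of full scale, a list of three; "spin": the turn about the tool's z as a fraction of full scale. In form: [{"xyz": [x, y, z], "spin": spin}, ...]. A call has exactly 10 rows; each row shifts and turns the commanded pose from where the row before left it, along the tool's axes as they then stand; what a row does not reach is not made up. Full scale, the value 1, is 80 mm for a shift and 0.1 rad for a turn. A row lasts 1/8 s, in which the tool goes at most 62.5 mm and 10.7 degrees, less where a joint would pass 70% of its speed; a pose out of reach is approached as far as the arm can. A call with a number of a shift or a turn outside -1 to 1 is refused whole. A call with a gripper value outside its range is refused whole. "gripper" is the opening in per cent of the stroke, from 0 (shut) to 100 (fully open), set as the call begins (left out, the last holds). The fingers move at their own pace and stop on an object; the grip force is fixed at half the most. Time passes only in rows, so rows that do not move let the fingers close, or fill a call up. It gives the time, the measured TCP pose, the force, the opening and the grip force at its end, in the units of the state.
- bot.get_obs(): the state, without advancing time (a new reading comes with each control period).
- bot.capture(name): name is "side" or "top" or "wrist"; returns the picture (420x560x3 uint8, blue, green, red); there is no depth.
- bot.get_calibration(name): a dict with "vfov" (degrees; the focal length in pixels is half the picture's height over the tangent of half this angle, whatever the lens; pixels are square), "cx", "cy" (the principal point, pixels), "eye" and "rotation" of the camera in the world. Camera axes: x right, y down, z forward; pixel columns grow to the right and rows downward; lengths in mm; the calibration is good to about 2 mm. The wrist camera is an equidistant fisheye: a pixel r from the principal point sees the ray r / f radians off the axis. A picture is of the moment at which its call begins: read the wrist's pose just before it. get_calibration takes no time and is no camera call; for the wrist camera it gives the pose at the moment of the call.
- bot.close_job(): hands the job in; it is judged then, once.
The state is a dict: "time": time; "joint_positions": joint angles; "dq": joint speeds; "tau": joint torques, N m; "tool_pos": TCP position; "tcp_rot": TCP orientation; "contact_force": force on the tool from outside, world axes, zero at the start; "moment": the same for the moment, N m; "grip_width": finger opening in mm; "finger_force": force on a finger pad.
Only numpy, scipy, OpenCV 4.12 (cv2) and the standard library are available. Lean on these libraries where they do the work, as an engineer would, in place of code of your own. Each camera call takes 0.05 s, during which the arm holds its last target. There are 200 camera calls.

## Working session

There is one attempt and no reset: what is moved stays moved. The work goes in short steps, Python scripts to look and compute and a tool call to move; the robot and the scene stay as the last step left them, time stands still between calls to the robot, and variables do not carry over. Pictures are saved under pics/ and viewed, at most 10 in all, crops included, and the job is handed in when it is done.

Besides the shell and the picture viewer there is one more tool, called after "Call:" in YAML: its name, and indented under it one key for each argument. jog_arm: Moves the arm, as the interface text tells. Shift numbers are shares of 80 mm and turn numbers shares of 0.1 rad, none past 1 either way. Its arguments: {"type":"object","properties":{"targets":{"type":"array","items":{"type":"object","properties":{"xyz":{"type":"array","items":{"type":"number"}},"spin":{"type":"number"}}}},"gripper":{"type":"number"}},"required":["targets"]}

```bash
mkdir -p pics; ls
python3 - <<'E'
from plant import bot
import cv2
o=bot.get_obs();print(o)
for n in("side","top","wrist"):
    c=bot.get_calibration(n);print(n,c);im=bot.capture(n);cv2.imwrite(f'pics/{n}0.png',im)
E
```

```text
pics
{'time': 0.0, 'joint_positions': array([-1.45996846e+00,  3.42724563e-01,  1.52503622e+00, -2.78254678e-05,
        1.27540333e+00, -1.45992658e-01]), 'dq': array([ 0.00071489,  0.00158201, -0.00049445,  0.00127725,  0.0006977 ,
        0.00092624]), 'tau': array([-1.39109776e-03, -4.31244743e+01, -2.44221014e+01,  7.17408629e-02,
        5.59722050e-02, -1.22295064e-04]), 'tool_pos': array([ 133.32359725, -507.35566601,  226.03731282]), 'tcp_rot': array([-3.14003404e+00, -2.02283218e-04,  2.56828488e-01]), 'contact_force': array([ 0.65192746, -0.25315012,  0.89786762]), 'moment': array([-0.02252566,  0.05385815,  0.00510488]), 'finger_force': 0.0, 'grip_width': 91.7150493545294}
side {'vfov': 45.45529619146801, 'cx': 278.1939441962671, 'cy': 212.1456752532714, 'eye': array([  453.15280028, -1086.09149608,   728.009243  ]), 'rotation': array([-2.10864509, -0.02424738, -0.08301167])}
top {'vfov': 52.69633435914367, 'cx': 278.45179683775325, 'cy': 213.4915185977917, 'eye': array([415.10958417,   4.14684483, 962.50076732]), 'rotation': array([-2.96748398,  0.00833082, -1.54953526])}
wrist {'vfov': 65.70646984690485, 'cx': 276.42699861206097, 'cy': 210.78121630471253, 'eye': array([ 198.3823457 , -490.4766111 ,  384.14694109]), 'rotation': array([ 2.89079221e+00,  1.67416002e-03, -1.31411311e+00])}
```

View pics/top0.png

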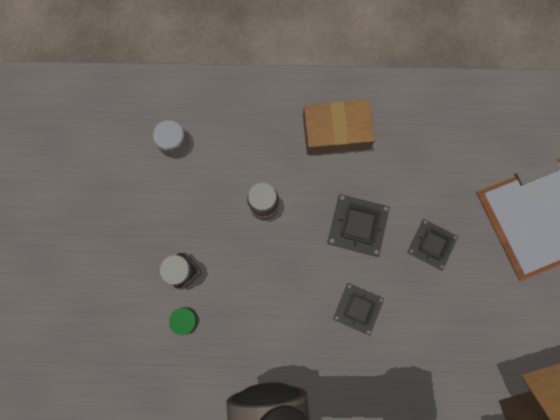

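View pics/side0.png

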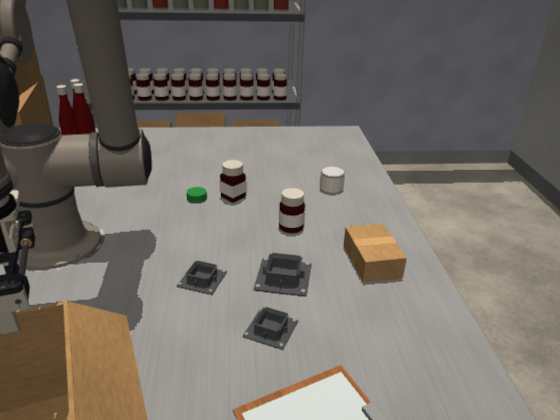

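Top view candidates. Lids: white on the square-bodied jar (175,270), white on the round jar (263,197), tin (169,136), green loose lid (183,321). Braces: (359,225) is the largest; (358,309) and (433,245) are smaller. The square jar's lid is (175,270), with square corners showing around it, and it matches the square jar at (233,183) in the side view.

```bash
cat > h.py <<'E'
from plant import bot
import numpy as np, cv2
from scipy.spatial.transform import Rotation as R
def ray(c,uv,fish=False):
    f=210/np.tan(np.radians(c['vfov'])/2)
    d=(np.asarray(uv,float).reshape(-1,2)-[c['cx'],c['cy']])/f
    if fish:
        t=np.linalg.norm(d,axis=1)+1e-12
        v=np.c_[d*(np.sin(t)/t)[:,None],np.cos(t)]
    else: v=np.c_[d,np.ones(len(d))]
    return v@R.from_euler('xyz',c['rotation']).as_matrix().T
def plane(c,uv,z,fish=False):
    v=ray(c,uv,fish); e=np.array(c['eye'])
    return e+v*((z-e[2])/v[:,2])[:,None]
def proj(c,P):
    f=210/np.tan(np.radians(c['vfov'])/2)
    q=(np.atleast_2d(P)-c['eye'])@R.from_euler('xyz',c['rotation']).as_matrix()
    return q[:,:2]/q[:,2:]*f+[c['cx'],c['cy']]
def big(m,x0=0,y0=0):
    return max(cv2.findContours(m.astype(np.uint8),0,cv2.CHAIN_APPROX_NONE)[0],key=cv2.contourArea).reshape(-1,2)+[x0,y0]
E
python3 - <<'E'
from h import *
c=bot.get_calibration('top');s=bot.get_calibration('side')
im=cv2.imread('pics/top0.png').astype(int)
for n,(x0,x1,y0,y1) in dict(sq=(150,205,245,300),rd=(240,290,175,225)).items():
    q=im[y0:y1,x0:x1];k=big(q.min(2)>110,x0,y0)
    P=plane(c,k,109 if n=='sq' else 105)[:,:2]
    (x,y),r=cv2.minEnclosingCircle(P.astype(np.float32));print(n,x,y,2*r,'mean',P.mean(0),proj(s,[x,y,109]))
x0,x1,y0,y1=320,400,185,265
q=im[y0:y1,x0:x1];m=(q.max(2)<70).astype(np.uint8)
k=big(cv2.morphologyEx(m,cv2.MORPH_CLOSE,np.ones((3,3))),x0,y0)
P=plane(c,k,6)[:,:2].astype(np.float32);r=cv2.minAreaRect(P);print('brace',r,proj(s,[*r[0],6]))
for n,uv,z in(('tin',(169,133),58),('carton',(340,123),60),('green',(183,321),20)):print(n,plane(c,uv,z))
t=im.astype(np.uint8);a=cv2.resize(t[240:300,145:215],(560,480),interpolation=2);b=cv2.resize(t[190:260,320:400],(240*2,420),interpolation=2)[:, :240*2]
cv2.imwrite('pics/c1.png',np.vstack([a[:,:560]]))
E
```

```text
sq 447.6468505859375 222.7155303955078 57.922813415527344 mean [447.4527693  222.81813029] [[233.14290985 163.64380295]]
rd 603.3265380859375 50.17022705078125 58.250205993652344 mean [603.25873327  50.00205364] [[293.77043279 191.38928718]]
brace ((560.3998413085938, -166.26856994628906), (114.9679183959961, 115.09197998046875), 76.75643157958984) [[283.8291986  275.13583342]]
tin [[752.6586698  264.74910787  58.        ]]
carton [[ 782.4061736  -118.59242899   60.        ]]
green [[340.36099042 217.08362354  20.        ]]
```

View pics/c1.png

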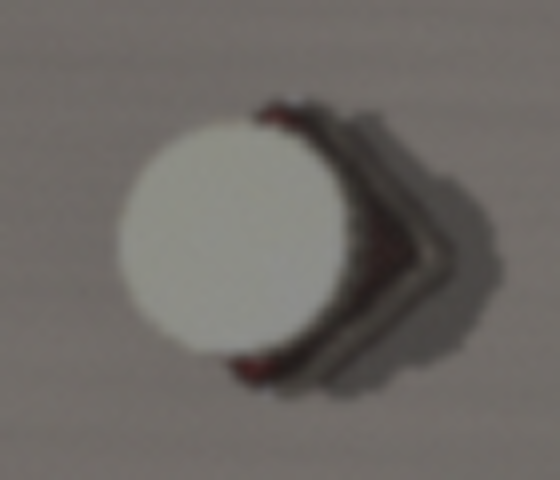

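The crop confirms it: a square dark-red body under a white 58 mm lid at (447.6, 222.7). The brace is at (560.4, -166.3), about -13.2° mod 90. Both project onto the matching objects in the side view. Next I move above the jar by way of the front.

Call:
jog_arm:
  targets:
    - {"xyz": [0.6, 0, 0], "spin": 1}
    - {"xyz": [0.6, 0, 0], "spin": 1}
    - {"xyz": [0.6, 0, 0], "spin": 0.57}
    - {"xyz": [0.375, -0.625, 0], "spin": 0}
    - {"xyz": [0.375, -0.625, 0], "spin": 0}
    - {"xyz": [0.375, -0.625, 0], "spin": 0}
    - {"xyz": [0.375, -0.625, 0], "spin": 0}
    - {"xyz": [0.375, -0.625, 0], "spin": 0}
    - {"xyz": [0.375, -0.625, 0], "spin": 0}
    - {"xyz": [0.375, -0.625, 0], "spin": 0}

```text
time: 1.4
tool_pos: [485.8, -133.7, 226.6]
tcp_rot: [3.141, 0.0, -0.0]
contact_force: [-0.0, 0.3, -0.3]
grip_width: 91.8
finger_force: 0.0
```

Run:
```python
from h import *
c=bot.get_calibration('wrist');print(c)
im=bot.capture('wrist');cv2.imwrite('pics/w1.png',im);np.save('w1.npy',c,allow_pickle=True)
```

```text
{'vfov': 65.70646984690485, 'cx': 276.42699861206097, 'cy': 210.78121630471253, 'eye': array([ 553.08087081, -133.42116293,  384.63975496]), 'rotation': array([ 2.89043189e+00,  3.41660445e-04, -1.57120423e+00])}
```

Call:
jog_arm:
  targets:
    - {"xyz": [-0.06, -0.55, 0], "spin": 0}
    - {"xyz": [-0.06, -0.55, 0], "spin": 0}
    - {"xyz": [-0.06, -0.55, 0], "spin": 0}
    - {"xyz": [-0.06, -0.55, 0], "spin": 0}
    - {"xyz": [-0.06, -0.55, 0], "spin": 0}
    - {"xyz": [-0.06, -0.55, 0], "spin": 0}
    - {"xyz": [-0.06, -0.55, 0], "spin": 0}
    - {"xyz": [-0.06, -0.55, 0], "spin": 0}
    - {"xyz": [0, 0, 0], "spin": 0}
    - {"xyz": [0, 0, 0], "spin": 0}

```text
time: 2.7
tool_pos: [446.8, 216.1, 226.4]
tcp_rot: [3.141, 0.001, 0.0]
contact_force: [-0.3, -0.1, 0.9]
grip_width: 92.0
finger_force: 0.0
```

Run:
```python
from h import *
c=bot.get_calibration('wrist');print(c)
im=bot.capture('wrist');np.save('w2.npy',c,allow_pickle=True)
cv2.imwrite('pics/w2.png',im)
b=cv2.imread('pics/w1.png');cv2.imwrite('pics/w12.png',cv2.resize(np.hstack([b,im]),(800,300),interpolation=cv2.INTER_AREA))
```

```text
{'vfov': 65.70646984690485, 'cx': 276.42699861206097, 'cy': 210.78121630471253, 'eye': array([514.05949337, 216.43470589, 384.37944662]), 'rotation': array([ 2.88991656e+00, -2.58566731e-04, -1.57063029e+00])}
```

View pics/w12.png

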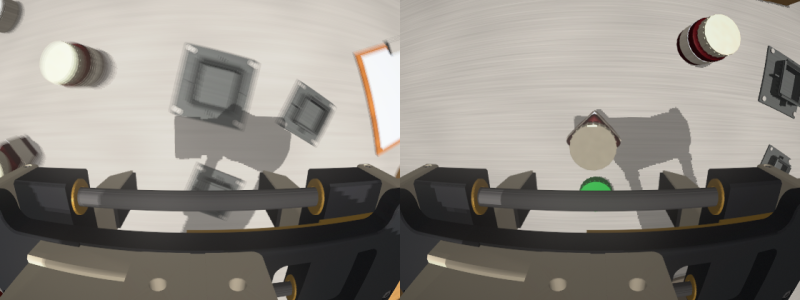

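The wrist view shows the square jar at about (272,203) full-res, with its corner pointing up near (275,155). The brace picture was blurred by motion. Now I measure the lid and the body yaw.

Run:
```python
from h import *
c=np.load('w2.npy',allow_pickle=True).item()
im=cv2.imread('pics/w2.png')
x0,x1,y0,y1=215,330,140,250
q=im[y0:y1,x0:x1].astype(int)
cv2.imwrite('pics/c2.png',cv2.resize(im[140:250,215:330],None,fx=5,fy=5,interpolation=cv2.INTER_CUBIC))
t=bot.get_calibration('top');cv2.imwrite('pics/top1.png',bot.capture('top'))
m=(q.min(2)>120)&(q.max(2)-q.min(2)<45)
hsv=cv2.cvtColor(im[y0:y1,x0:x1],cv2.COLOR_BGR2HSV)
print(hsv[60,55],hsv[5,5],hsv[75,58])
```

```text
[ 20  42 171] [ 18  17 195] [ 20  42 169]
```

View pics/c2.png

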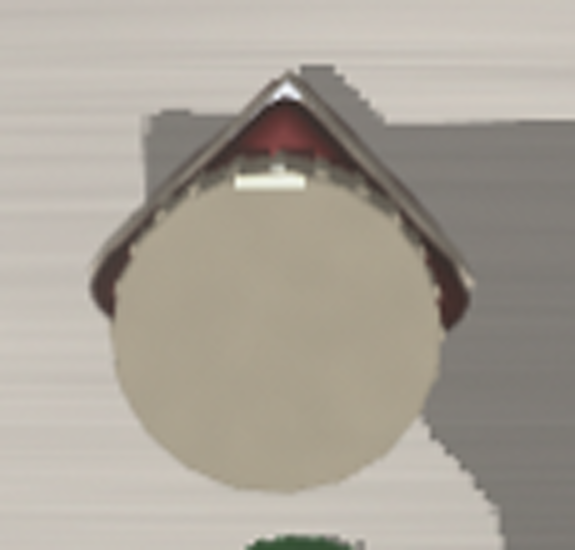

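Run:
```python
from h import *
c=np.load('w2.npy',allow_pickle=True).item()
g=lambda p:np.array(p)/5+[215,140]-.4
for z in(55,70):
    for a,b in(((275,85),(105,258)),((305,85),(460,268)),((92,280),(472,288))):
        P=plane(c,[g(a),g(b)],z,True);d=P[1]-P[0];print(z,np.degrees(np.arctan2(d[1],d[0]))%90,np.linalg.norm(d))
im=cv2.imread('pics/w2.png');q=im[140:250,215:330]
h=cv2.cvtColor(q,cv2.COLOR_BGR2HSV);m=(h[...,1]>34)&(h[...,2]>140)&(h[...,0]<30)
k=big(cv2.morphologyEx(m.astype(np.uint8),cv2.MORPH_OPEN,np.ones((5,5))),215,140)
P=plane(c,k,109,True)[:,:2].astype(np.float32);print(cv2.fitEllipse(P),cv2.minEnclosingCircle(P))
for z,p in((78,(285,103)),):print('apex',plane(c,g(p),z,True))
```

```text
55 45.21187984497948 50.24971201045072
55 40.31975913673415 49.58693124737179
55 88.7447336859002 79.03020234528256
70 45.21187984497945 47.96133097182199
70 40.31975913673415 47.328733365428185
70 88.74473368590016 75.43115253404532
((446.59930419921875, 222.1013946533203), (55.31943893432617, 56.97782897949219), 1.5646849870681763) ((447.2532958984375, 221.91868591308594), 29.18433380126953)
apex [[484.51795037 220.90133445  78.        ]]
```

Call:
jog_arm:
  targets:
    - {"xyz": [0.01, -0.075, 0.2], "spin": 0}
    - {"xyz": [0, 0, 0.4], "spin": 0}
    - {"xyz": [0, 0, 0.4], "spin": 0}
    - {"xyz": [0, 0, 0.4], "spin": 0}
    - {"xyz": [0, 0, 0.2], "spin": 0}
    - {"xyz": [0, 0, 0.1], "spin": 0}
    - {"xyz": [0, 0, 0.1], "spin": 0}
    - {"xyz": [0, 0, 0], "spin": 0}
    - {"xyz": [0, 0, 0], "spin": 0}
    - {"xyz": [0, 0, 0], "spin": 0}

```text
time: 4.05
tool_pos: [448.0, 222.7, 83.2]
tcp_rot: [-3.141, -0.001, -0.0]
contact_force: [0.3, -0.1, -0.2]
grip_width: 91.8
finger_force: 0.0
```

Call:
jog_arm:
  gripper: 0
  targets:
    - {"xyz": [0, 0, 0], "spin": 0}
    - {"xyz": [0, 0, 0], "spin": 0}
    - {"xyz": [0, 0, 0], "spin": 0}
    - {"xyz": [0, 0, 0], "spin": 0}
    - {"xyz": [0, 0, 0], "spin": 0}
    - {"xyz": [0, 0, 0], "spin": 0}
    - {"xyz": [0, 0, 0], "spin": 0}
    - {"xyz": [0, 0, 0], "spin": 0}
    - {"xyz": [0, 0, 0], "spin": 0}
    - {"xyz": [0, 0, 0], "spin": 0}

```text
time: 5.3
tool_pos: [447.7, 222.5, 82.7]
tcp_rot: [3.141, -0.0, -0.0]
contact_force: [-0.9, -1.7, 0.9]
grip_width: 58.8
finger_force: 30.0
```

Call:
jog_arm:
  targets:
    - {"xyz": [0, 0, -0.2], "spin": 0}
    - {"xyz": [0, 0, -0.4], "spin": 0}
    - {"xyz": [0, 0, -0.4], "spin": 0}
    - {"xyz": [0.08, 0.25, 0], "spin": 0}
    - {"xyz": [0.12, 0.4, 0], "spin": 0}
    - {"xyz": [0.12, 0.4, 0], "spin": 0}
    - {"xyz": [0.12, 0.4, 0], "spin": 0}
    - {"xyz": [0.12, 0.4, 0], "spin": 0}
    - {"xyz": [0.12, 0.4, 0], "spin": 0}
    - {"xyz": [0.12, 0.4, 0], "spin": 0}

```text
time: 6.55
tool_pos: [511.5, 9.9, 162.0]
tcp_rot: [-3.141, 0.001, -0.0]
contact_force: [0.3, -0.1, -3.3]
grip_width: 58.7
finger_force: 30.0
```

Call:
jog_arm:
  targets:
    - {"xyz": [0.12, 0.4, 0], "spin": 0}
    - {"xyz": [0.12, 0.4, 0], "spin": 0}
    - {"xyz": [0.12, 0.4, 0], "spin": 0}
    - {"xyz": [0.12, 0.4, 0], "spin": 0}
    - {"xyz": [0.12, 0.4, 0], "spin": 0}
    - {"xyz": [0, 0.2, 0], "spin": -0.5}
    - {"xyz": [0, 0, 0], "spin": -0.7}
    - {"xyz": [0, 0, 0], "spin": -0.7}
    - {"xyz": [0, 0, 0], "spin": -0.7}
    - {"xyz": [0, 0, 0], "spin": -0.7}

```text
time: 7.8
tool_pos: [559.3, -164.9, 161.7]
tcp_rot: [-3.14, 0.001, 0.332]
contact_force: [-0.6, 1.0, -2.9]
grip_width: 58.2
finger_force: 30.0
```

Call:
jog_arm:
  targets:
    - {"xyz": [0, 0, 0], "spin": -0.7}
    - {"xyz": [0, 0, 0], "spin": -0.7}
    - {"xyz": [0, 0, 0], "spin": -0.7}
    - {"xyz": [0, 0, 0], "spin": -0.46}
    - {"xyz": [0, 0, 0], "spin": 0}
    - {"xyz": [0, 0, 0], "spin": 0}
    - {"xyz": [0, 0, 0], "spin": 0}
    - {"xyz": [0, 0, 0], "spin": 0}
    - {"xyz": [0, 0, 0], "spin": 0}
    - {"xyz": [0, 0, 0], "spin": 0}

```text
time: 9.05
tool_pos: [559.6, -165.4, 162.7]
tcp_rot: [3.141, -0.0, 0.586]
contact_force: [-0.4, -0.4, -3.2]
grip_width: 58.1
finger_force: 30.0
```

Run:
```python
from h import *
c=bot.get_calibration('wrist');print(bot.get_obs());np.save('w3.npy',c,allow_pickle=True)
a=bot.capture('wrist');cv2.imwrite('pics/w3.png',a)
b=bot.capture('side');cv2.imwrite('pics/s3.png',b)
cv2.imwrite('pics/v3.png',np.hstack([cv2.resize(a[100:330,150:420],(470,400)),cv2.resize(b[130:310,220:360],(310,400))]))
```

```text
{'time': 9.05, 'joint_positions': array([-4.18722728e-01,  5.03149286e-01,  1.45233573e+00, -4.47028643e-05,
        1.18600704e+00,  5.66386477e-01]), 'dq': array([ 6.49218039e-04, -9.43514512e-04, -2.16659588e-04,  2.28762841e-04,
       -9.48212307e-05, -5.89086940e-04]), 'tau': array([ 2.60701418e-03, -5.24001968e+01, -2.46699607e+01,  7.64866266e-02,
       -9.22873995e-03,  1.41856290e-03]), 'tool_pos': array([ 559.60131005, -165.43579606,  162.73052824]), 'tcp_rot': array([ 3.14148553e+00, -1.90129410e-05,  5.85703900e-01]), 'contact_force': array([-0.43687028, -0.40456277, -3.19947798]), 'moment': array([ 0.00099243, -0.00041802, -0.00337667]), 'finger_force': 29.999381387606263, 'grip_width': 58.11512862064931}
```

View pics/v3.png

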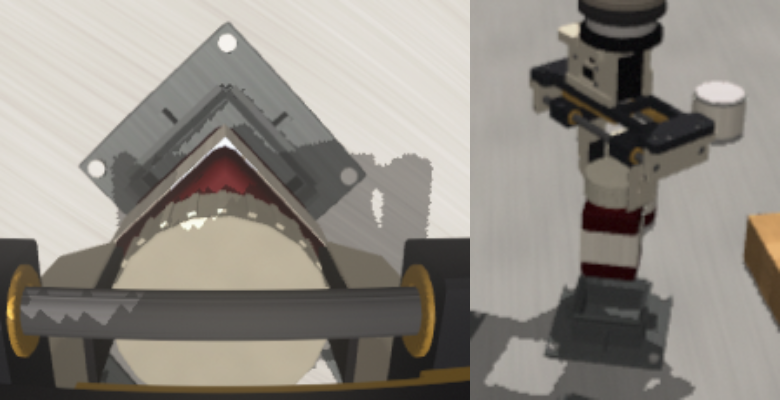

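Run:
```python
from h import *
c=np.load('w3.npy',allow_pickle=True).item()
g=lambda p:np.array(p)/1.741+[150,100]-.3
A=lambda P,Q:np.degrees(np.arctan2(Q[1]-P[1],Q[0]-P[0]))
a,l,r=plane(c,[g(p) for p in((228,22),(80,167),(367,177))],6,True)
print('corners',a,l,r,np.linalg.norm(a-l),np.linalg.norm(a-r),'yaw',A(a,l)%90,A(a,r)%90,A(l,r)%90-45,'ctr',(l+r)/2)
a,l,r=plane(c,[g(p) for p in((228,43),(96,169),(349,176))],8,True)
print('bolts',np.linalg.norm(a-l),np.linalg.norm(a-r),'yaw',A(a,l)%90,A(a,r)%90,A(l,r)%90-45,'ctr',(l+r)/2)
for z in(140,):
  a,l,r=plane(c,[g(p) for p in((225,127),(118,240),(322,240))],z,True)
  print('jar',A(a,l)%90,A(a,r)%90,'apexdir',A([559.6,-165.4],a)%90-45, a)
# brace again in top0 by bolts-free rect and corner fit
t=bot.get_calibration('top');im=cv2.imread('pics/top0.png').astype(int)
x0,x1,y0,y1=320,400,185,265
m=(im[y0:y1,x0:x1].max(2)<78).astype(np.uint8);k=big(cv2.morphologyEx(m,cv2.MORPH_CLOSE,np.ones((5,5))),x0,y0)
print(cv2.minAreaRect(plane(t,k,6)[:,:2].astype(np.float32)))
# tilt/edge lines in w3 jar via side image
cv2.imwrite('pics/z.png',cv2.resize(cv2.imread('pics/w3.png')[150:260,190:350],None,fx=4.8,fy=4.8,interpolation=cv2.INTER_CUBIC))
```

```text
corners [ 631.53834353 -122.71878963    6.        ] [516.58653356 -96.33812697   6.        ] [ 603.82920328 -238.60533105    6.        ] 117.94006095560084 119.15320782096862 yaw 77.0748152603669 76.55272192498082 -13.482080595865746 ctr [ 560.20786842 -167.47172901    6.        ]
bolts 103.1886633186768 102.10551486431675 yaw 76.51747152580859 76.7501280644637 -13.065130903307754 ctr [ 559.88908906 -166.84672711    8.        ]
jar 80.09530999581446 74.35080568817492 apexdir -13.520217869217287 [ 596.22203241 -142.97576141  140.        ]
((560.272705078125, -165.7391815185547), (118.33599090576172, 117.81805419921875), 76.6615219116211)
```

View pics/z.png

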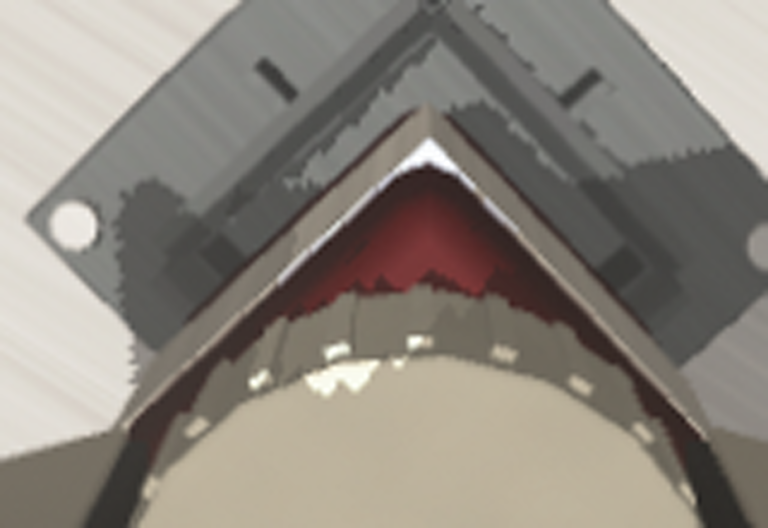

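The jar hangs upright at yaw about -13° with the brace at -13.3°, centred to about 1 mm. I lower it into the brace, slowly from the rim on.

Call:
jog_arm:
  targets:
    - {"xyz": [0, 0.015, 0.1], "spin": 0}
    - {"xyz": [0, 0, 0.15], "spin": 0}
    - {"xyz": [0, 0, 0.15], "spin": 0}
    - {"xyz": [0, 0, 0.08], "spin": 0}
    - {"xyz": [0, 0, 0.05], "spin": 0}
    - {"xyz": [0, 0, 0.05], "spin": 0}
    - {"xyz": [0, 0, 0.05], "spin": 0}
    - {"xyz": [0, 0, 0.05], "spin": 0}
    - {"xyz": [0, 0, 0], "spin": 0}
    - {"xyz": [0, 0, 0], "spin": 0}

```text
time: 10.4
tool_pos: [560.3, -166.5, 108.4]
tcp_rot: [3.141, -0.0, 0.586]
contact_force: [0.2, -0.5, -3.3]
grip_width: 58.3
finger_force: 30.0
```

Call:
jog_arm:
  targets:
    - {"xyz": [0, 0, 0.05], "spin": 0}
    - {"xyz": [0, 0, 0.05], "spin": 0}
    - {"xyz": [0, 0, 0.05], "spin": 0}
    - {"xyz": [0, 0, 0.03], "spin": 0}
    - {"xyz": [0, 0, 0.02], "spin": 0}
    - {"xyz": [0, 0, 0.02], "spin": 0}
    - {"xyz": [0, 0, 0.01], "spin": 0}
    - {"xyz": [0, 0, 0.01], "spin": 0}
    - {"xyz": [0, 0, 0], "spin": 0}
    - {"xyz": [0, 0, 0], "spin": 0}

```text
time: 11.65
tool_pos: [560.3, -166.5, 89.2]
tcp_rot: [3.141, -0.0, 0.586]
contact_force: [0.6, -0.7, -3.2]
grip_width: 58.9
finger_force: 30.0
```

Call:
jog_arm:
  targets:
    - {"xyz": [0, 0, 0.01], "spin": 0}
    - {"xyz": [0, 0, 0.005], "spin": 0}
    - {"xyz": [0, 0, 0], "spin": 0}
    - {"xyz": [0, 0, 0], "spin": 0}
    - {"xyz": [0, 0, 0], "spin": 0}
    - {"xyz": [0, 0, 0], "spin": 0}
    - {"xyz": [0, 0, 0], "spin": 0}
    - {"xyz": [0, 0, 0], "spin": 0}
    - {"xyz": [0, 0, 0], "spin": 0}
    - {"xyz": [0, 0, 0], "spin": 0}

```text
time: 12.9
tool_pos: [560.6, -166.7, 88.5]
tcp_rot: [3.14, -0.001, 0.586]
contact_force: [-0.6, -0.9, 5.9]
grip_width: 58.4
finger_force: 30.0
```

Seated: the vertical force jumped by 9 N at the expected height. Now I twist anticlockwise.

Call:
jog_arm:
  targets:
    - {"xyz": [0, 0, 0], "spin": -0.4}
    - {"xyz": [0, 0, 0], "spin": -0.6}
    - {"xyz": [0, 0, 0], "spin": -0.6}
    - {"xyz": [0, 0, 0], "spin": -0.6}
    - {"xyz": [0, 0, 0], "spin": -0.6}
    - {"xyz": [0, 0, 0], "spin": -0.6}
    - {"xyz": [0, 0, 0], "spin": -0.6}
    - {"xyz": [0, 0, 0], "spin": -0.6}
    - {"xyz": [0, 0, 0], "spin": -0.6}
    - {"xyz": [0, 0, 0], "spin": 0}

```text
time: 14.15
tool_pos: [560.7, -166.3, 88.7]
tcp_rot: [3.14, -0.0, 1.106]
contact_force: [-2.0, 1.7, 7.8]
grip_width: 58.4
finger_force: 30.0
```

Run:
```python
from h import *
o=bot.get_obs();print(o['time'],o['moment'],o['contact_force'],o['tool_pos'],o['tcp_rot'])
a=bot.capture('wrist');cv2.imwrite('pics/w4.png',a)
b=bot.capture('side');cv2.imwrite('pics/s4.png',b)
cv2.imwrite('pics/v4.png',np.hstack([cv2.resize(a[100:330,150:420],(470,400)),cv2.resize(b[130:310,220:360],(310,400))]))
```

```text
14.15 [0.2037893  0.21234812 0.03387791] [-2.03999905  1.69723336  7.78958242] [ 560.70944982 -166.28895896   88.68795665] [ 3.14033739e+00 -4.65526453e-04  1.10637395e+00]
```

View pics/v4.png

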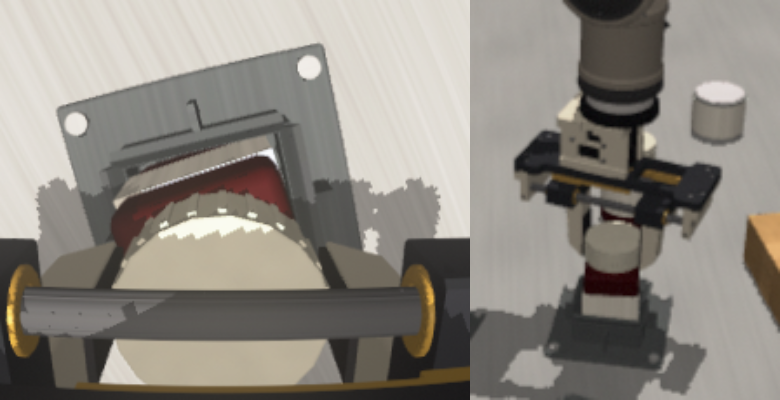

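The lid's ribs look the same in the tool frame as before, so there is no visible slip, and the jar has come up against the wall. I carry on.

Call:
jog_arm:
  targets:
    - {"xyz": [0, 0, 0], "spin": -0.5}
    - {"xyz": [0, 0, 0], "spin": -0.5}
    - {"xyz": [0, 0, 0], "spin": -0.5}
    - {"xyz": [0, 0, 0], "spin": -0.5}
    - {"xyz": [0, 0, 0], "spin": -0.5}
    - {"xyz": [0, 0, 0], "spin": -0.5}
    - {"xyz": [0, 0, 0], "spin": -0.5}
    - {"xyz": [0, 0, 0], "spin": 0}
    - {"xyz": [0, 0, 0], "spin": 0}
    - {"xyz": [0, 0, 0], "spin": 0}

```text
time: 15.5
tool_pos: [561.4, -165.7, 90.8]
tcp_rot: [3.138, -0.0, 1.456]
contact_force: [-3.8, 6.2, 20.9]
grip_width: 58.4
finger_force: 30.0
```

Run:
```python
from h import *
o=bot.get_obs();print(o['time'],o['moment'],o['contact_force'],o['tool_pos'],o['tcp_rot'])
c=bot.get_calibration('wrist');np.save('w5.npy',c,allow_pickle=True)
a=bot.capture('wrist');cv2.imwrite('pics/w5.png',a)
p=[cv2.resize(cv2.imread(f'pics/w{i}.png')[180:330,200:360],(266,250),interpolation=cv2.INTER_CUBIC) for i in(3,4,5)]
cv2.imwrite('pics/v5.png',np.hstack(p))
```

```text
15.5 [0.91028705 0.69403915 0.00122153] [-3.7816821   6.20149756 20.88327406] [ 561.39013223 -165.73216009   90.78327056] [ 3.13798027e+00 -2.59875617e-04  1.45607156e+00]
```

View pics/v5.png

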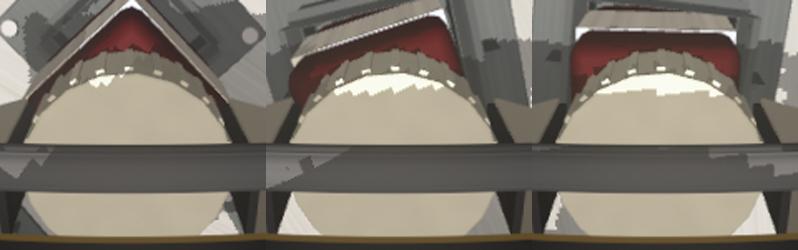

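The arm was pushed up 2.2 mm with about 21 N, which is the liner's spring: the threads have let go. I turn a few degrees more for margin, then lift gently.

Call:
jog_arm:
  targets:
    - {"xyz": [0, 0, 0], "spin": -0.4}
    - {"xyz": [0, 0, -0.02], "spin": -0.4}
    - {"xyz": [0, 0, -0.02], "spin": 0}
    - {"xyz": [0, 0, -0.02], "spin": 0}
    - {"xyz": [0, 0, -0.02], "spin": 0}
    - {"xyz": [0, 0, -0.02], "spin": 0}
    - {"xyz": [0, 0, 0], "spin": 0}
    - {"xyz": [0, 0, 0], "spin": 0}
    - {"xyz": [0, 0, 0], "spin": 0}
    - {"xyz": [0, 0, 0], "spin": 0}

```text
time: 16.8
tool_pos: [560.2, -166.5, 95.9]
tcp_rot: [-3.142, 0.0, 1.536]
contact_force: [-0.1, -0.5, 0.0]
grip_width: 58.5
finger_force: 30.0
```

Call:
jog_arm:
  targets:
    - {"xyz": [0, 0, -0.04], "spin": 0}
    - {"xyz": [0, 0, -0.06], "spin": 0}
    - {"xyz": [0, 0, -0.06], "spin": 0}
    - {"xyz": [0, 0, -0.06], "spin": 0}
    - {"xyz": [0, 0, -0.06], "spin": 0}
    - {"xyz": [0, 0, -0.06], "spin": 0}
    - {"xyz": [0, 0, -0.06], "spin": 0}
    - {"xyz": [0, 0, -0.03], "spin": 0}
    - {"xyz": [0, 0, 0], "spin": 0}
    - {"xyz": [0, 0, 0], "spin": 0}

```text
time: 18.05
tool_pos: [560.2, -166.4, 130.1]
tcp_rot: [-3.141, -0.0, 1.536]
contact_force: [0.3, -0.3, 0.8]
grip_width: 58.7
finger_force: 30.0
```

Run:
```python
from h import *
o=bot.get_obs();print(o['time'],o['moment'],o['contact_force'],o['tool_pos'],o['tcp_rot'])
a=bot.capture('wrist');b=bot.capture('side')
cv2.imwrite('pics/v6.png',np.hstack([cv2.resize(a[100:330,150:420],(470,400)),cv2.resize(b[190:310,230:330],(330,400),interpolation=cv2.INTER_CUBIC)]))
```

```text
18.05 [ 0.00796416 -0.08926398  0.04247206] [ 0.3261615  -0.34665584  0.84729953] [ 560.16727418 -166.41593864  130.13958207] [-3.14134880e+00 -6.27174128e-06  1.53579210e+00]
```

View pics/v6.png

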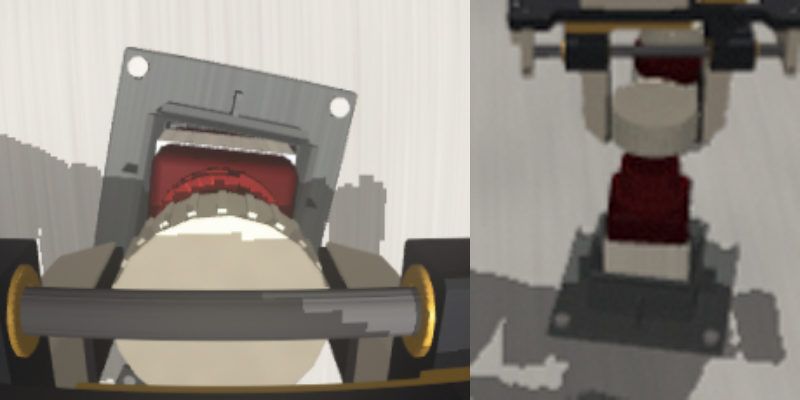

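The lid is held level with its lower edge about 126 mm above the jar's underside, and the open jar stands in the brace. I hand the job in.

```bash
python3 -c "
from plant import bot
print(bot.close_job())"
```

```text
the job is handed in; nothing more can be done
None
```

The job is handed in, with no verdict returned: the jar stands in the brace, the lid came free after about 50° of turning plus 5° for margin, and the gripper holds it level about 22 mm clear of the open mouth, at 18 s of the 40 s allowed.

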